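Sort the candle-packing table

ROBOT

A 7-joint arm with a two-finger parallel gripper is mounted at the origin on the work surface. World frame = base frame: x ahead of the robot, y to its left, z up, the work surface at z = 0. Lengths are in mm, angles in rad, forces in N, time in s.
With the tool pointing down it reaches from about 350 to 900 mm from the base axis. Payload 7.2 kg.
Tool frame: the origin (TCP) lies at the very end of the fingers, on their centre line; the grasp point (between the pads) lies behind it (manip.grip_point_offset is the z of the grasp point in the tool frame, in mm); z points along the fingers, y is the line along which they close (so a half turn about z gives the same grasp; the last joint's range is limited). The gripper opens to 88 mm and grips with 3 to 60 N. Pads are 20 mm wide; open, the fingers measure 115 mm over their backs; the gripper's body (75 mm by 178 mm) begins 61 mm behind the grasp point.
Start: joints at [1.22, 0.411, -0.013, 1.596, 0.006, 1.134, -0.082], TCP at [174.391, -600.181, 222.653] pointing down, gripper open.
Joint ranges: [-2.95, 2.95], [-0.29, 1.99], [-1.47, 1.44], [0.14, 2.54], [-1.03, 4.17], [0.13, 1.85], [-2.86, 2.86]. Speed limits (rad/s): [2.39, 2.39, 3.01, 3.01, 3.14, 3.14, 3.14].

INTERFACE

Orientations are given as [roll, pitch, yaw] about the fixed x, y, z axes, in that order (R = Rz(yaw) Ry(pitch) Rx(roll)).
In Python, from plant import readout, viewer, workorder, manip gives the robot as it stands.
- The arm moves only by the tool arm_command, never from a script. Its argument "commands" is a list of rows, each a list of 3 entries, a list of its own where there are three numbers: the shift along the world's x, y, z scaled (see below), then the turn, a rotation vector about the world's x, y, z scaled (see below), then the gripper's target within -1 to 1 (fully open at 1, half-way at 0, shut at -1). In form: [[[x, y, z], [ax, ay, az], grip], ...]. A call has 1 to 8 rows; each row is the pose to reach, as a shift and turn from the pose commanded when the call began; what a row does not reach only later rows make up. The controller multiplies each number of a shift by 0.5 m and each number of a turn by 45 degrees. A row lasts 1/12 s, in which the tool goes at most 41.7 mm and 7.16 degrees, less where a joint would pass 70% of its speed; a pose out of reach is approached as far as the arm can. A call with a number of a shift or a turn outside -1 to 1 is refused whole. A call with a gripper value outside its range is refused whole. The fingers move at their own pace and stop on an object; "squeeze" is the grip in N (left out, the last holds). Time passes only in rows, so rows that repeat a pose let the fingers close. It gives the time, the measured TCP pose, the force, the opening and the grip force at its end, in the units of the state.
- readout.state(): the state, without advancing time (a new reading comes with each control period).
- viewer.capture(name): name is "side" or "top"; returns a dict with "color" (420x560x3 uint8, red, green, blue), "camera_matrix" (3x3 intrinsics, pixels), "eye" and "rotation" of the camera in the world. Camera axes: x right, y up, looking along -z (the intrinsics and any distortion apply to the point x, -y, -z); pixel columns grow to the right and rows downward; lengths in mm; the calibration is good to about 2 mm. A picture is of the moment at which its call begins. There is no depth.
- workorder.hand_in(): hands the job in; it is judged then, once.
The state is a dict: "time": time; "joint_positions": joint angles; "joint_velocities": joint speeds; "effort": joint torques, N m; "tcp_pos": TCP position; "orientation": TCP orientation; "force": force on the tool from outside, world axes, zero at the start; "torque": the same for the moment, N m; "finger_gap": finger opening in mm; "finger_force": force on a finger pad.
Only numpy, scipy, OpenCV 4.12 (cv2) and the standard library are available. Lean on these libraries where they do the work, as an engineer would, in place of code of your own. Each camera call takes 0.05 s, during which the arm holds its last target. There are 200 camera calls.

TASK

Sort the mixed goods on the packing table: stand the two tall olive-green candles upright in the brown cardboard carton, one in each compartment, and the two short glass votives (red and blue) upright in the pale blue-white tub, again one in each compartment; either compartment will do. Lay the bundle of wooden sticks flat in the green tray, along the tray's length. Leave the tape roll and the amber jar where they are.

Things in the scene. Friction and masses are not known exactly. Their poses are not given: they have to be found in the camera images.
- olive_a: Tall olive-green pillar candle with a white paper band, standing upright: 44 mm diameter, 95 mm tall (wick 6 mm more, look only), about 0.14 kg. Origin: centre of its underside, z up. Interchangeable with olive_b.
- olive_b: The same tall olive-green candle, with a red paper band: 44 mm diameter, 95 mm tall, about 0.14 kg. Origin: centre of its underside, z up.
- votive_a: Short votive candle in a red glass with ivory wax on top, standing upright: straight sides, 50 mm diameter, 60 mm tall, about 0.15 kg. Origin: centre of its underside, z up. The two votives are interchangeable.
- votive_b: Short votive candle in a blue glass with ivory wax on top, standing upright: straight sides, 50 mm diameter, 60 mm tall, about 0.15 kg. Origin: centre of its underside, z up. The two votives are interchangeable.
- sticks: Tight rigid bundle of pale wooden sticks with a brown band round its middle, lying flat: 120 mm long (its x axis), 40 mm wide (its y axis), 44 mm high, about 0.11 kg. Origin: centre of its underside, z up.
- carton: Brown cardboard carton, open on top, 80 mm (its x) by 157 mm (its y), 45 mm high, walls and floor 5 mm thick. One 5 mm divider of full height across the middle makes two compartments, centred 38 mm to either side of the origin along its y axis, each 70 mm (x) by 71 mm (y) inside. Origin: centre of its underside, on the table; z up. Fixed to the table.
- tub: Pale blue-white plastic tub, open on top, 84 mm (its x) by 160 mm (its y), 22 mm high, walls and floor 4 mm thick. One 4 mm divider of full height across the middle makes two compartments, centred 39 mm to either side of the origin along its y axis, each 76 mm (x) by 74 mm (y) inside. Origin: centre of its underside, on the table; z up. Fixed to the table.
- tray: Green plastic tray with a low lip, 78 mm (its x) by 158 mm (its y), lip 10 mm high, walls and floor 4 mm thick, so 70 mm by 150 mm inside; its length runs along its y axis. Origin: centre of its underside, on the table; z up. Fixed to the table.
- tape: Roll of brown tape lying flat, 84 mm across, 45 mm high, loose. Bystander: leave it alone. Origin: centre of its underside.
- jar: Small amber glass jar with a steel cap, 60 mm across, 65 mm tall, loose. Bystander: leave it alone. Origin: centre of its underside.

How it is judged (in metres and radians):
At the end, for the whole second after the job is handed in: Candles stand (tilt under 0.12 rad) on the carton's floor and votives on the tub's, one per compartment, within 15 mm of its centre along each axis; the bundle lies flat on the tray's floor, its middle within 18 mm of the tray's along each axis; all at rest (((x of olive_a in the frame of carton between -0.015 and 0.015 m and y of olive_a in the frame of carton between 0.023 and 0.053 m and z of olive_a in the frame of carton between 0 and 0.01 m and x of olive_b in the frame of carton between -0.015 and 0.015 m and y of olive_b in the frame of carton between -0.053 and -0.023 m and z of olive_b in the frame of carton between 0 and 0.01 m) or (x of olive_a in the frame of carton between -0.015 and 0.015 m and y of olive_a in the frame of carton between -0.053 and -0.023 m and z of olive_a in the frame of carton between 0 and 0.01 m and x of olive_b in the frame of carton between -0.015 and 0.015 m and y of olive_b in the frame of carton between 0.023 and 0.053 m and z of olive_b in the frame of carton between 0 and 0.01 m)) and ((x of votive_a in the frame of tub between -0.015 and 0.015 m and y of votive_a in the frame of tub between 0.024 and 0.054 m and z of votive_a in the frame of tub between -0.001 and 0.009 m and x of votive_b in the frame of tub between -0.015 and 0.015 m and y of votive_b in the frame of tub between -0.054 and -0.024 m and z of votive_b in the frame of tub between -0.001 and 0.009 m) or (x of votive_a in the frame of tub between -0.015 and 0.015 m and y of votive_a in the frame of tub between -0.054 and -0.024 m and z of votive_a in the frame of tub between -0.001 and 0.009 m and x of votive_b in the frame of tub between -0.015 and 0.015 m and y of votive_b in the frame of tub between 0.024 and 0.054 m and z of votive_b in the frame of tub between -0.001 and 0.009 m)) and x of sticks in the frame of tray between -0.018 and 0.018 m and y of sticks in the frame of tray between -0.018 and 0.018 m and z of sticks in the frame of tray between -0.001 and 0.009 m and angle between each of olive_a, olive_b, votive_a, votive_b, sticks's own z axis and vertical below 0.12 rad and linear speed of each of olive_a, olive_b, votive_a, votive_b, sticks below 0.02 m/s); the robot touches nothing.
It fails at once if the tape roll was moved by more than 20 mm (distance of tape from where it was at the start of the episode above 0.02 m).
It fails at once if the amber jar was moved by more than 20 mm (distance of jar from where it was at the start of the episode above 0.02 m).
It also fails if it takes over 128 s, if anything falls off the work surface, if the arm or the gripper's body presses on something with over 40 N, if the wrist force passes 120 N, or if a joint passes its speed limit or range.

## Working session

There is one attempt and no reset: what is moved stays moved. The work goes in short steps, Python scripts to look and compute and a tool call to move; the robot and the scene stay as the last step left them, time stands still between calls to the robot, and variables do not carry over. Pictures are saved under pics/ and viewed, at most 14 in all, crops included, and the job is handed in when it is done.

Besides the shell and the picture viewer there is one more tool, called after "Request:" as name(argument=value, ...), one argument or row to a line, values as JSON. arm_command: Moves the arm, as the interface text tells. Its arguments: {"type":"object","properties":{"commands":{"type":"array","items":{"type":"array"}},"squeeze":{"type":"number"}},"required":["commands"]}

```bash
mkdir -p pics; python3 - <<'E'
from plant import readout, viewer, workorder, manip
import cv2
print(readout.state(), manip.grip_point_offset)
for n in("side","top"):
    c=viewer.capture(n); cv2.imwrite(f"pics/{n}0.png",c["color"][:,:,::-1]); print(n,c["camera_matrix"],c["eye"],c["rotation"],[k for k in c])
E
```

```text
{'time': 0.0, 'joint_positions': array([ 1.21981538,  0.41186088, -0.01269744,  1.59701898,  0.00558054,
        1.13428737, -0.08219789]), 'joint_velocities': array([ 2.81475345e-04,  4.42485183e-05, -1.46969589e-04,  8.32276918e-04,
       -1.59203544e-03, -1.24777345e-03,  1.54390270e-03]), 'effort': array([-2.86057548e-04, -5.87961709e+01,  6.41615186e-01, -2.91081744e+01,
       -5.38114901e-02,  1.82188436e-02,  1.12809012e-04]), 'tcp_pos': array([ 174.21369764, -599.71921645,  221.84371988]), 'orientation': array([-3.14005650e+00,  9.72201370e-05,  2.82786027e-01]), 'force': array([0.12429524, 0.14258431, 0.1490582 ]), 'torque': array([ 0.01241962,  0.03902168, -0.00942965]), 'finger_force': 0.0, 'finger_gap': 87.85845890186388} -18.700000000000003
side [[415.33349994   0.         276.39398354]
 [  0.         415.33349994 212.62680319]
 [  0.           0.           1.        ]] [440.37145559 717.05201289 545.82501136] [ 9.68052814e-01 -2.42507979e-03 -2.93246257e+00] ['color', 'camera_matrix', 'eye', 'rotation']
top [[397.980101     0.         278.63948405]
 [  0.         397.980101   205.62112139]
 [  0.           0.           1.        ]] [ 476.07825274   -6.34126803 1041.72716934] [ 0.1285793   0.02593015 -1.55756466] ['color', 'camera_matrix', 'eye', 'rotation']
```

View pics/top0.png

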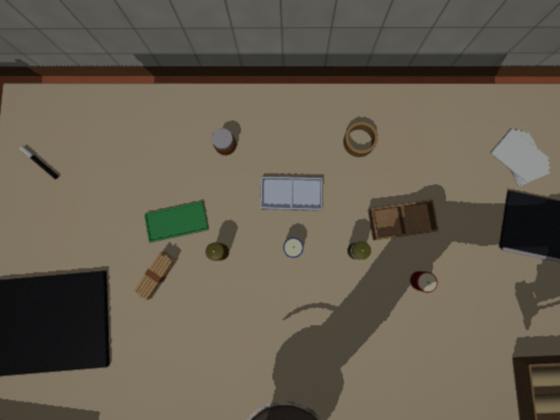

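View pics/side0.png

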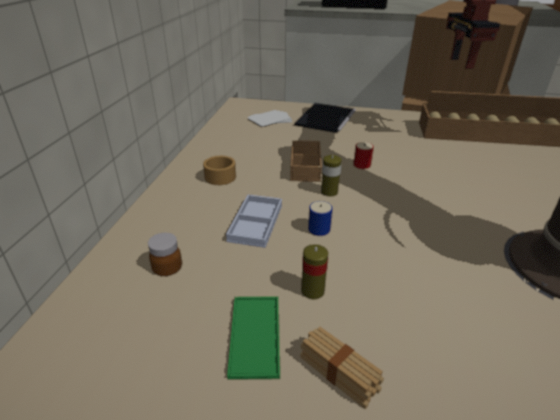

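The top view shows the jar at (223,140), tape (361,138), tub (292,193), carton (403,220), tray (177,221), sticks (154,274), red-band candle (216,251), white-band candle (360,250), blue votive (293,247) and red votive (426,282). In the side view the red-band candle stands at (315,270) and the white-band one at (331,175). I'll measure with masks next.

```bash
cat > h.py <<'E'
import numpy as np, cv2
from scipy.spatial.transform import Rotation as R
from plant import viewer, readout
class Cam:
    def __init__(s,n):
        c=viewer.capture(n); s.img=c["color"]; s.K=c["camera_matrix"]; s.eye=np.array(c["eye"]); r=np.array(c["rotation"])
        s.R=R.from_euler('xyz',r).as_matrix()
        s.hsv=cv2.cvtColor(s.img,cv2.COLOR_RGB2HSV)
    def ray(s,uv,z):
        uv=np.atleast_2d(uv).astype(float)
        d=np.c_[(uv[:,0]-s.K[0,2])/s.K[0,0],-(uv[:,1]-s.K[1,2])/s.K[1,1],-np.ones(len(uv))]@s.R.T
        return (s.eye+d*((z-s.eye[2])/d[:,2])[:,None])[:,:2]
    def pix(s,p):
        q=(np.atleast_2d(p)-s.eye)@s.R; q=q/-q[:,2:]
        return np.c_[s.K[0,0]*q[:,0]+s.K[0,2],-s.K[1,1]*q[:,1]+s.K[1,2]]
    def mask(s,lo,hi,box):
        m=cv2.inRange(s.hsv,np.array(lo),np.array(hi)); k=np.zeros_like(m); x0,y0,x1,y1=box; k[y0:y1,x0:x1]=m[y0:y1,x0:x1]
        cs,_=cv2.findContours(k,cv2.RETR_EXTERNAL,cv2.CHAIN_APPROX_NONE)
        return max(cs,key=cv2.contourArea)[:,0,:]
E
python3 - <<'E'
from h import *
t=Cam("top"); s=Cam("side")
np.set_printoptions(precision=1,suppress=True)
print(t.pix([[0,0,0],[174,-600,222]]), s.pix([[0,0,0],[174,-600,222]]))
for n,(u,v) in dict(jar=(223,140),tub=(278,193),carton=(388,222),cartR=(418,218),tray=(177,221),sticks=(150,280),candR=(216,251),candW=(360,250),blue=(293,247),red=(428,283),redside=(418,281),table=(250,290)).items(): print(n,t.hsv[v,u])
crop=t.img[165:315,120:450]; cv2.imwrite("pics/crop0.png",cv2.resize(crop,(792,360),interpolation=cv2.INTER_CUBIC)[:,:,::-1])
E
```

```text
[[284.5 453.6]
 [599.4 421.2]] [[571.9 266.3]
 [460.9  63.4]]
jar [140   7 117]
tub [108  30 151]
carton [ 15 115 100]
cartR [ 16 117  63]
tray [ 67 149  96]
sticks [ 17 117 122]
candR [ 28 137  69]
candW [ 27 133  69]
blue [ 32  34 112]
red [23 49 84]
redside [10 90 74]
table [ 19  59 130]
```

View pics/crop0.png

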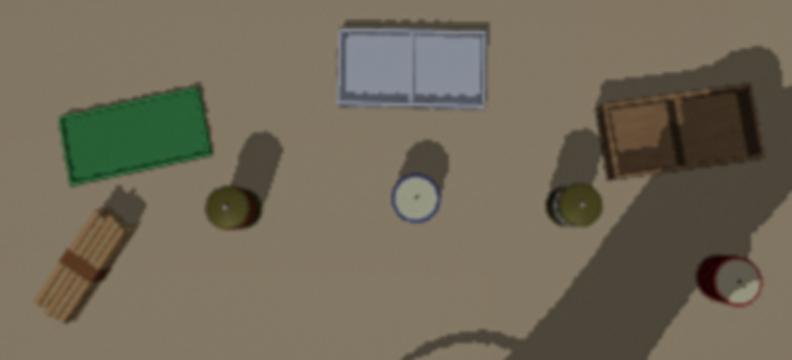

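The crop shows clean shapes. The wicks are at full-image pixels of about (214.2,251.7) red-band, (362.9,250.4) white-band, (293.3,247.1) blue and (428.3,282.5) red. Tub, tray and carton have sharp rims.

```bash
cat > meas.py <<'E'
from h import *
np.set_printoptions(precision=1,suppress=True)
t=Cam("top")
def circ(n,lo,hi,box,z,wick,zw):
    c=t.mask(lo,hi,box); p=t.ray(c+0.0,z); (m),r=cv2.minEnclosingCircle(p.astype(np.float32)); print(n,"circle",np.array(m),"r %.1f"%r,"wick",t.ray(wick,zw)[0])
circ("candR",(23,100,50),(33,255,255),(195,230,240,270),95,(214.2,251.7),99)
circ("candW",(23,100,30),(33,255,255),(340,230,380,270),95,(362.9,250.4),99)
circ("blue",(22,15,70),(45,50,255),(280,235,306,261),60,(293.3,247.1),62)
circ("red",(19,20,60),(45,80,255),(420,272,437,293),60,(428.3,282.5),62)
def rect(n,lo,hi,box,z):
    c=t.mask(lo,hi,box); p=t.ray(c,z).astype(np.float32); (m,wh,a)=cv2.minAreaRect(p); b=cv2.boxPoints((m,wh,a))
    e=b[1]-b[0] if np.linalg.norm(b[1]-b[0])>np.linalg.norm(b[2]-b[1]) else b[2]-b[1]
    print(n,np.array(m),np.array(wh),"long axis deg %.1f"%(np.degrees(np.arctan2(e[1],e[0]))%180)); print("  pix",t.pix(np.c_[b,[z]*4]).ravel())
rect("tray",(50,90,30),(80,255,255),(135,190,220,250),10)
rect("tub",(95,15,50),(135,120,255),(250,165,335,220),22)
rect("carton",(8,85,25),(22,255,255),(360,190,450,250),45)
rect("sticks",(8,85,60),(22,255,255),(125,245,180,310),44)
rect("tape",(8,85,50),(24,255,255),(335,110,385,165),45)
E
python3 meas.py
```

```text
candR circle [487.7 171. ] r 20.7 wick [486.3 170.6]
candW circle [ 495.2 -176.3] r 20.6 wick [ 493.9 -179.1]
blue circle [500.4 -15.3] r 20.4 wick [500.4 -16.5]
red circle [ 420.8 -338.9] r 19.6 wick [ 420.  -340.9]
tray [565.7 291. ] [ 77.4 157.6] long axis deg 102.9
  pix [148.9 241.9 208.  229.1 202.5 200.4 143.9 213.1]
tub [641.3  -9.6] [155.5  83.9] long axis deg 90.0
  pix [321.  209.2 321.  177.2 261.3 176.7 260.7 208.6]
carton [ 573.4 -288.6] [ 81.  165.8] long axis deg 98.8
  pix [372.4 240.1 438.7 230.6 432.5 198.6 366.9 208. ]
sticks [426.9 328.4] [ 49.4 125.4] long axis deg 148.1
  pix [148.2 302.3 176.8 259.2 160.8 248.5 132.1 291.3]
tape [ 780.7 -186.8] [84.5 93. ] long axis deg 179.6
  pix [377.3 156.3 376.9 121.2 344.  120.8 344.  155.9]
```

```bash
python3 - <<'E'
from h import *
s=Cam("side"); im=cv2.resize(s.img,None,fx=2,fy=2,interpolation=cv2.INTER_CUBIC)[:,:,::-1].copy()
def dr(P,col):
    p=s.pix(P); cv2.polylines(im,[np.int32(np.round(p*2+.5))],True,col,1)
a=np.linspace(0,2*np.pi,40)
for x,y,r,h in[(487,171,22,95),(494.7,-177.5,22,95),(500.4,-16,25,60),(420.4,-340,25,60)]:
    for z in(0,h): dr(np.c_[x+r*np.cos(a),y+r*np.sin(a),z+0*a],(0,255,255))
for x,y,w,l,d,h in[(565.7,291,78,158,102.9,10),(641.3,-9.6,84,160,90,22),(574,-293,80,157,98.8,45),(427,334,40,120,148.1,44),(427,334,40,120,148.1,0)]:
    c,q=np.cos(np.radians(d)),np.sin(np.radians(d)); k=np.array([[1,1],[1,-1],[-1,-1],[-1,1]])*[l/2,w/2]
    dr(np.c_[x+k[:,0]*c-k[:,1]*q,y+k[:,0]*q+k[:,1]*c,[h]*4],(255,0,255))
cv2.imwrite("pics/ov0.png",im[250:820,360:860])
E
```

```text
(no output)
```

View pics/ov0.png

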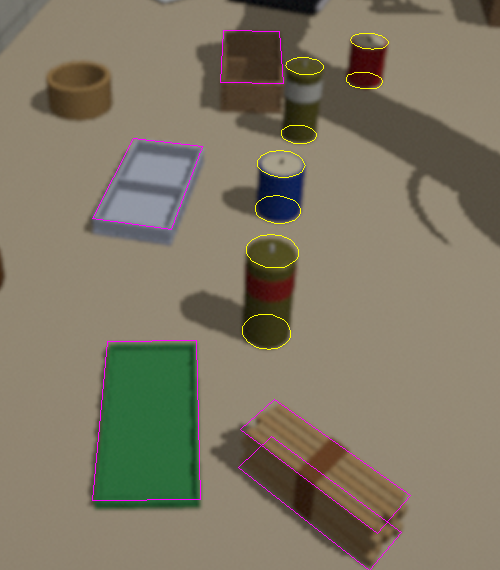

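The overlay agrees with the side view to within about 2–3 mm: cylinders lie on their rings, tub (150,185), tray (150,420) and sticks (325,480) match. All sizes are plausible. Moving to the white-band candle first.

Request:
arm_command(
  commands=[
    [[0.06,0.08,0],[0,0,0.15],1],
    [[0.12,0.16,0],[0,0,0.3],1],
    [[0.18,0.24,0],[0,0,0.45],1],
    [[0.24,0.32,0],[0,0,0.6],1],
    [[0.3,0.4,0],[0,0,0.75],1],
    [[0.36,0.48,0],[0,0,0.9],1],
    [[0.36,0.48,0],[0,0,0.9],1],
    [[0.36,0.48,0],[0,0,0.9],1],
  ],
  squeeze=20,
)

```text
time: 0.97
tcp_pos: [358.9, -354.1, 223.2]
orientation: [3.141, -0.003, 0.998]
force: [-0.0, -0.1, -0.7]
finger_gap: 87.9
finger_force: 0.0
```

Request:
arm_command(
  commands=[
    [[0.05,0.065,0],[0,0,0.15],1],
    [[0.1,0.13,0],[0,0,0.3],1],
    [[0.16,0.2,0],[0,0,0.45],1],
    [[0.21,0.27,0],[0,0,0.6],1],
    [[0.26,0.33,-0.05],[0,0,0.75],1],
    [[0.28,0.364,-0.1],[0,0,0.88],1],
    [[0.28,0.364,-0.145],[0,0,0.935],1],
    [[0.28,0.364,-0.145],[0,0,0.935],1],
  ],
)

```text
time: 1.63
tcp_pos: [492.6, -175.8, 146.2]
orientation: [-3.136, -0.004, 1.729]
force: [-0.5, -0.3, -0.4]
finger_gap: 87.7
finger_force: 0.0
```

```bash
python3 -c "
from plant import readout; s=readout.state(); print(s['tcp_pos'],s['orientation'],s['joint_velocities'],s['time'],s['joint_positions'])"
```

```text
[ 492.61372909 -175.83488193  146.2143088 ] [-3.13619392 -0.00392044  1.72943577] [ 0.03890211 -0.05538237  0.03743035 -0.0516627  -0.03509745  0.08858848
 -0.03967826] 1.6333 [ 0.65779354  0.37473287 -0.50759375  1.89660867  0.22103436  0.93223315
  0.20451882]
```

Request:
arm_command(
  commands=[
    [[0,0,-0.05],[0,0,0],1],
    [[0,0,-0.1],[0,0,0],1],
    [[0,0,-0.15],[0,0,0],1],
    [[0,0,-0.19],[0,0,0],1],
    [[0,0,-0.2],[0,0,0],1],
    [[0,0,-0.2],[0,0,0],1],
    [[0,0,-0.2],[0,0,0],-0.5],
    [[0,0,-0.2],[0,0,0],-0.5],
  ],
)

```text
time: 2.3
tcp_pos: [495.4, -179.0, 51.8]
orientation: [3.14, 0.001, 1.723]
force: [0.6, 0.1, 0.2]
finger_gap: 77.7
finger_force: 0.0
```

Request:
arm_command(
  commands=[
    [[0,0,0],[0,0,0],-0.5],
    [[0,0,0],[0,0,0],-0.5],
    [[0,0,0],[0,0,0],-0.5],
    [[0,0,0],[0,0,0],-0.5],
  ],
)

```text
time: 2.63
tcp_pos: [494.6, -178.3, 50.6]
orientation: [3.141, 0.0, 1.724]
force: [-0.4, 0.6, 0.3]
finger_gap: 51.5
finger_force: 0.0
```

Request:
arm_command(
  commands=[
    [[0,0,0],[0,0,0],-0.6],
    [[0,0,0],[0,0,0],-0.6],
    [[0,0,0],[0,0,0],-0.6],
    [[0,0,0],[0,0,0],-0.6],
    [[0,0,0.04],[0,0,0],-0.6],
    [[0,0,0.1],[0,0,0],-0.6],
    [[0,0,0.16],[0,0,0],-0.6],
    [[0,0,0.16],[0,0,0],-0.6],
  ],
)

```text
time: 3.3
tcp_pos: [497.2, -178.5, 134.8]
orientation: [3.135, 0.003, 1.724]
force: [0.6, 0.4, -1.1]
finger_gap: 43.6
finger_force: 20.0
```

Request:
arm_command(
  commands=[
    [[0.03,-0.05,0],[0,0,0],-0.6],
    [[0.06,-0.11,0],[0,0,0],-0.6],
    [[0.095,-0.17,0],[0,0,0],-0.6],
    [[0.13,-0.23,0],[0,0,0],-0.6],
    [[0.16,-0.28,0],[0,0,0],-0.6],
    [[0.17,-0.305,0],[0,0,0],-0.6],
    [[0.17,-0.305,0],[0,0,0],-0.6],
    [[0.17,-0.305,-0.02],[0,0,0],-0.6],
  ],
)

```text
time: 3.97
tcp_pos: [579.9, -331.1, 120.2]
orientation: [3.14, 0.0, 1.723]
force: [1.0, 0.8, -1.3]
finger_gap: 43.7
finger_force: 20.0
```

Request:
arm_command(
  commands=[
    [[0,0,-0.04],[0,0,0],-0.6],
    [[0,0,-0.08],[0,0,0],-0.6],
    [[0,0,-0.11],[0,0,0],-0.6],
    [[0,0,-0.125],[0,0,0],-0.6],
    [[0,0,-0.128],[0,0,0],-0.6],
    [[0,0,-0.128],[0,0,0],-0.6],
    [[0,0,-0.129],[0,0,0],-0.6],
    [[0,0,-0.129],[0,0,0],-0.6],
  ],
)

```text
time: 4.63
tcp_pos: [579.6, -330.3, 56.0]
orientation: [3.141, 0.0, 1.725]
force: [-0.0, -0.7, -0.5]
finger_gap: 43.6
finger_force: 20.0
```

```bash
python3 - <<'E'
from h import *
s=Cam("side"); t=Cam("top")
a=cv2.resize(s.img[110:230,240:400],(480,360)); b=cv2.resize(t.img[180:270,330:450],(480,360))
cv2.imwrite("pics/p1.png",np.vstack([a,b])[:600,:,::-1] if 0 else np.hstack([a[:, :400],b[:, 60:460]])[:,:,::-1]); print(readout.state()["force"])
E
```

```text
[ 0.22792219 -0.50668891 -1.15894692]
```

View pics/p1.png

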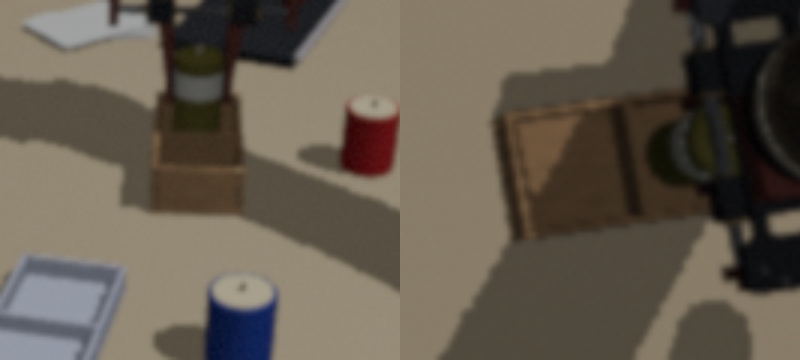

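The side crop shows the candle at (200,90) inside the carton's far compartment, centred between its walls. The top crop shows it at (685,150), clear of the divider. Releasing.

Request:
arm_command(
  commands=[
    [[0,0,-0.001],[0,0,0],-0.6],
    [[0,0,-0.001],[0,0,0],1],
    [[0,0,-0.001],[0,0,0],1],
    [[0,0,-0.001],[0,0,0],1],
    [[0,0,-0.001],[0,0,0],1],
    [[0,0,0.04],[0,0,0],1],
    [[0,0,0.1],[0,0,0],1],
    [[0,0,0.17],[0,0,0],1],
  ],
)

```text
time: 5.4
tcp_pos: [578.2, -330.1, 139.8]
orientation: [-3.139, -0.002, 1.724]
force: [1.0, -0.6, -0.9]
finger_gap: 86.1
finger_force: 0.0
```

Request:
arm_command(
  commands=[
    [[-0.08,-0.005,0],[0,0,-0.1],1],
    [[-0.16,-0.01,0],[0,0,-0.195],1],
    [[-0.24,-0.015,0],[0,0,-0.195],1],
    [[-0.3,-0.019,0],[0,0,-0.195],1],
    [[-0.318,-0.019,-0.06],[0,0,-0.195],1],
    [[-0.32,-0.019,-0.13],[0,0,-0.195],1],
    [[-0.32,-0.019,-0.2],[0,0,-0.195],1],
    [[-0.32,-0.019,-0.227],[0,0,-0.195],1],
  ],
)

```text
time: 6.07
tcp_pos: [417.1, -339.3, 23.8]
orientation: [-3.139, -0.002, 1.57]
force: [-0.7, 0.3, 0.1]
finger_gap: 88.0
finger_force: 0.0
```

Request:
arm_command(
  commands=[
    [[0,0,0],[0,0,0],1],
    [[0,0,0],[0,0,0],-0.5],
    [[0,0,0],[0,0,0],-0.5],
    [[0,0,0],[0,0,0],-0.5],
    [[0,0,0],[0,0,0],-0.5],
    [[0,0,0],[0,0,0],-0.5],
    [[0,0,0],[0,0,0],-0.5],
    [[0,0,0],[0,0,0],-0.5],
  ],
)

```text
time: 6.73
tcp_pos: [419.9, -340.5, 27.9]
orientation: [3.141, 0.001, 1.571]
force: [-1.1, 0.1, 4.9]
finger_gap: 50.0
finger_force: 20.0
```

Request:
arm_command(
  commands=[
    [[0,0,0.05],[0,0,0],-0.5],
    [[0,0,0.11],[0,0,0],-0.5],
    [[0.03,0.04,0.16],[0,0,0],-0.5],
    [[0.07,0.1,0.16],[0,0,0],-0.5],
    [[0.12,0.16,0.16],[0,0,0],-0.5],
    [[0.16,0.22,0.16],[0,0,0],-0.5],
    [[0.2,0.28,0.16],[0,0,0],-0.5],
    [[0.24,0.34,0.16],[0,0,0],-0.5],
  ],
)

```text
time: 7.4
tcp_pos: [539.9, -168.8, 107.2]
orientation: [-3.141, 0.0, 1.57]
force: [0.6, -0.5, -0.7]
finger_gap: 49.7
finger_force: 20.0
```

Request:
arm_command(
  commands=[
    [[0.04,0.06,0],[0,0,0],-0.5],
    [[0.09,0.11,0],[0,0,0],-0.5],
    [[0.14,0.17,0],[0,0,0],-0.5],
    [[0.19,0.22,0],[0,0,0],-0.5],
    [[0.204,0.243,0],[0,0,0],-0.5],
    [[0.204,0.243,0],[0,0,0],-0.5],
    [[0.204,0.243,-0.04],[0,0,0],-0.5],
    [[0.204,0.243,-0.08],[0,0,0],-0.5],
  ],
)

```text
time: 8.07
tcp_pos: [641.5, -49.8, 67.4]
orientation: [3.14, 0.001, 1.57]
force: [0.6, -0.8, -1.7]
finger_gap: 49.7
finger_force: 20.0
```

Request:
arm_command(
  commands=[
    [[0,0,-0.03],[0,0,0],-0.5],
    [[0,0,-0.05],[0,0,0],-0.5],
    [[0,0,-0.06],[0,0,0],-0.5],
    [[0,0,-0.068],[0,0,0],-0.5],
    [[0,0,-0.07],[0,0,0],-0.5],
    [[0,0,-0.07],[0,0,0],-0.5],
  ],
)

```text
time: 8.57
tcp_pos: [641.6, -49.0, 32.6]
orientation: [3.141, 0.0, 1.571]
force: [1.6, 0.1, -1.4]
finger_gap: 49.5
finger_force: 20.0
```

```bash
python3 - <<'E'
from h import *
s=Cam("side"); t=Cam("top")
a=cv2.resize(s.img[160:260,220:360],(504,360)); b=cv2.resize(t.img[160:240,250:350],(450,360))
cv2.imwrite("pics/p2.png",np.hstack([a[:, :400],b[:, :400]])[:,:,::-1]); print(readout.state()["force"],readout.state()["tcp_pos"])
E
```

```text
[-0.89146397  0.29444457 -1.53642786] [641.90721447 -48.82062256  33.01096414]
```

View pics/p2.png

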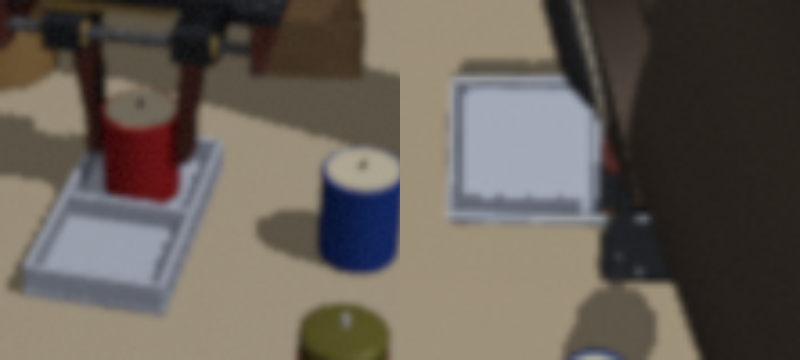

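The red votive sits in the tub's far compartment (side crop (140,150)), clear of the divider. The hand hides it in the top view. Releasing.

Request:
arm_command(
  commands=[
    [[0,0,-0.002],[0,0,0],-0.5],
    [[0,0,-0.002],[0,0,0],1],
    [[0,0,-0.002],[0,0,0],1],
    [[0,0,-0.002],[0,0,0],1],
    [[0,0,-0.002],[0,0,0],1],
    [[0,0,0.04],[0,0,0],1],
    [[0,0,0.1],[0,0,0],1],
    [[0,0,0.15],[0,0,0],1],
  ],
)

```text
time: 9.33
tcp_pos: [641.2, -48.5, 108.1]
orientation: [-3.141, -0.0, 1.571]
force: [1.5, -1.1, 0.1]
finger_gap: 87.6
finger_force: 0.0
```

Request:
arm_command(
  commands=[
    [[-0.07,0.02,0],[0,0,0],1],
    [[-0.15,0.035,0],[0,0,0],1],
    [[-0.22,0.05,0],[0,0,0],1],
    [[-0.275,0.065,0],[0,0,0],1],
    [[-0.283,0.065,-0.05],[0,0,0],1],
    [[-0.283,0.065,-0.11],[0,0,0],1],
    [[-0.283,0.065,-0.15],[0,0,0],1],
    [[-0.283,0.065,-0.16],[0,0,0],1],
  ],
)

```text
time: 10.0
tcp_pos: [498.0, -16.3, 24.8]
orientation: [-3.138, 0.0, 1.571]
force: [-0.3, 0.1, -0.4]
finger_gap: 87.8
finger_force: 0.0
```

Request:
arm_command(
  commands=[
    [[0,0,0],[0,0,0],1],
    [[0,0,0],[0,0,0],-0.5],
    [[0,0,0],[0,0,0],-0.5],
    [[0,0,0],[0,0,0],-0.5],
    [[0,0,0],[0,0,0],-0.5],
    [[0,0,0],[0,0,0],-0.5],
    [[0,0,0],[0,0,0],-0.5],
    [[0,0,0],[0,0,0],-0.5],
  ],
)

```text
time: 10.67
tcp_pos: [500.0, -16.3, 27.5]
orientation: [3.141, 0.0, 1.571]
force: [-0.4, 0.3, 2.8]
finger_gap: 49.8
finger_force: 20.0
```

Request:
arm_command(
  commands=[
    [[0,0,0.05],[0,0,0],-0.5],
    [[0,0,0.11],[0,0,0],-0.5],
    [[0.02,0.01,0.16],[0,0,0],-0.5],
    [[0.09,0.03,0.16],[0,0,0],-0.5],
    [[0.16,0.05,0.16],[0,0,0],-0.5],
    [[0.22,0.07,0.16],[0,0,0],-0.5],
    [[0.27,0.09,0.16],[0,0,0],-0.5],
    [[0.283,0.091,0.16],[0,0,0],-0.5],
  ],
)

```text
time: 11.33
tcp_pos: [644.4, 32.1, 106.8]
orientation: [3.14, -0.002, 1.573]
force: [-0.0, 0.6, -0.8]
finger_gap: 49.9
finger_force: 20.0
```

Request:
arm_command(
  commands=[
    [[0,0,0],[0,0,0],-0.5],
    [[0,0,-0.05],[0,0,0],-0.5],
    [[0,0,-0.1],[0,0,0],-0.5],
    [[0,0,-0.13],[0,0,0],-0.5],
    [[0,0,-0.145],[0,0,0],-0.5],
    [[0,0,-0.15],[0,0,0],-0.5],
    [[0,0,-0.151],[0,0,0],-0.5],
    [[0,0,-0.151],[0,0,0],-0.5],
  ],
)

```text
time: 12.0
tcp_pos: [641.1, 28.9, 32.2]
orientation: [3.141, 0.0, 1.571]
force: [0.5, 0.0, -1.6]
finger_gap: 49.5
finger_force: 20.0
```

Request:
arm_command(
  commands=[
    [[0,0,-0.001],[0,0,0],-0.5],
    [[0,0,-0.001],[0,0,0],1],
    [[0,0,-0.001],[0,0,0],1],
    [[0,0,-0.001],[0,0,0],1],
    [[0,0,-0.001],[0,0,0],1],
    [[0,0,0.06],[0,0,0],1],
    [[0,0,0.14],[0,0,0],1],
    [[0,0,0.2],[0,0,0],1],
  ],
)

```text
time: 12.67
tcp_pos: [641.5, 29.7, 133.7]
orientation: [3.141, -0.001, 1.571]
force: [0.9, -0.4, 0.8]
finger_gap: 87.2
finger_force: 0.0
```

Request:
arm_command(
  commands=[
    [[-0.05,0.045,0.03],[0,0,0.1],1],
    [[-0.1,0.09,0.04],[0,0,0.195],1],
    [[-0.155,0.142,0.04],[0,0,0.195],1],
    [[-0.21,0.19,0.04],[0,0,0.195],1],
    [[-0.26,0.24,0.04],[0,0,0.195],1],
    [[-0.3,0.275,0.04],[0,0,0.195],1],
    [[-0.309,0.283,0.04],[0,0,0.195],1],
    [[-0.309,0.283,0.02],[0,0,0.195],1],
  ],
)

```text
time: 13.33
tcp_pos: [486.8, 173.0, 143.4]
orientation: [3.138, -0.0, 1.728]
force: [1.3, 0.6, 0.6]
finger_gap: 87.8
finger_force: 0.0
```

Request:
arm_command(
  commands=[
    [[0,0,-0.05],[0,0,0],1],
    [[0,0,-0.11],[0,0,0],1],
    [[0,0,-0.16],[0,0,0],1],
    [[0,0,-0.182],[0,0,0],1],
    [[0,0,-0.182],[0,0,0],1],
    [[0,0,-0.182],[0,0,0],-0.6],
    [[0,0,-0.182],[0,0,0],-0.6],
    [[0,0,-0.182],[0,0,0],-0.6],
  ],
)

```text
time: 14.0
tcp_pos: [488.1, 171.0, 52.0]
orientation: [3.139, -0.0, 1.724]
force: [1.1, 0.6, 0.0]
finger_gap: 71.6
finger_force: 0.0
```

Request:
arm_command(
  commands=[
    [[0,0,0],[0,0,0],-0.6],
    [[0,0,0],[0,0,0],-0.6],
    [[0,0,0],[0,0,0],-0.6],
    [[0,0,0],[0,0,0],-0.6],
    [[0,0,0],[0,0,0],-0.6],
    [[0,0,0],[0,0,0],-0.6],
  ],
)

```text
time: 14.5
tcp_pos: [487.1, 170.9, 51.0]
orientation: [3.141, 0.0, 1.724]
force: [-0.1, 0.6, 3.4]
finger_gap: 43.8
finger_force: 20.0
```

Request:
arm_command(
  commands=[
    [[0,0,0.05],[0,0,0],-0.6],
    [[0,0,0.11],[0,0,0],-0.6],
    [[0.01,-0.05,0.16],[0,0,0],-0.6],
    [[0.02,-0.11,0.18],[0,0,0],-0.6],
    [[0.04,-0.18,0.18],[0,0,0],-0.6],
    [[0.05,-0.25,0.18],[0,0,0],-0.6],
    [[0.06,-0.32,0.18],[0,0,0],-0.6],
    [[0.075,-0.39,0.18],[0,0,0],-0.6],
  ],
)

```text
time: 15.17
tcp_pos: [523.8, -25.9, 140.5]
orientation: [-3.141, 0.0, 1.724]
force: [1.1, -0.5, -1.5]
finger_gap: 43.7
finger_force: 20.0
```

Request:
arm_command(
  commands=[
    [[0.01,-0.05,0],[0,0,0],-0.6],
    [[0.02,-0.1,0],[0,0,0],-0.6],
    [[0.08,-0.462,0],[0,0,0],-0.6],
  ],
)

```text
time: 15.42
tcp_pos: [541.1, -113.5, 140.6]
orientation: [3.142, -0.002, 1.728]
force: [1.1, 0.6, -2.2]
finger_gap: 43.9
finger_force: 20.0
```

The third row there carried a larger shift than I intended. I'll hold for two rows to see which pose the controller keeps as commanded.

Request:
arm_command(
  commands=[
    [[0,0,0],[0,0,0],-0.6],
    [[0,0,0],[0,0,0],-0.6],
    [[0,0,0],[0,0,0],-0.6],
  ],
)

```text
time: 15.67
tcp_pos: [540.8, -115.0, 140.2]
orientation: [-3.141, -0.001, 1.723]
force: [-0.7, -0.2, -1.7]
finger_gap: 43.7
finger_force: 20.0
```

Request:
arm_command(
  commands=[
    [[0.01,-0.05,0],[0,0,0],-0.6],
    [[0.025,-0.12,0],[0,0,0],-0.6],
    [[0.04,-0.19,0],[0,0,0],-0.6],
    [[0.05,-0.25,0],[0,0,0],-0.6],
    [[0.055,-0.28,0],[0,0,0],-0.6],
    [[0.055,-0.28,0],[0,0,0],-0.6],
    [[0.055,-0.28,0],[0,0,0],-0.6],
    [[0.055,-0.28,-0.04],[0,0,0],-0.6],
  ],
)

```text
time: 16.33
tcp_pos: [571.4, -252.9, 123.9]
orientation: [3.136, 0.001, 1.727]
force: [0.7, -0.1, -1.1]
finger_gap: 43.7
finger_force: 20.0
```

```bash
python3 - <<'E'
from h import *
s=Cam("side"); t=Cam("top"); print(readout.state()["tcp_pos"])
a=cv2.resize(s.img[110:230,240:400],(480,360)); b=cv2.resize(t.img[180:270,330:450],(480,360))
cv2.imwrite("pics/p3.png",np.hstack([a[:, :400],b[:, 60:460]])[:,:,::-1])
E
```

```text
[ 567.40276619 -251.75627903  118.55332669]
```

View pics/p3.png

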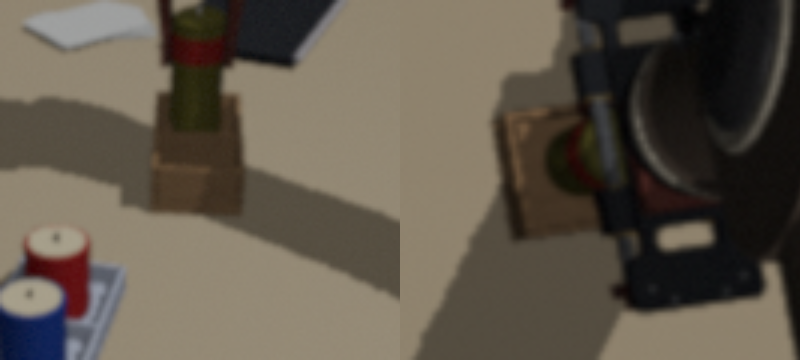

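The red-band candle hangs over the near compartment (top crop (580,160), side crop (195,95)); both votives are upright in the tub. Lowering, with a small settle first.

Request:
arm_command(
  commands=[
    [[0,0,0],[0,0,0],-0.6],
    [[0,0,-0.03],[0,0,0],-0.6],
    [[0,0,-0.07],[0,0,0],-0.6],
    [[0,0,-0.1],[0,0,0],-0.6],
    [[0,0,-0.12],[0,0,0],-0.6],
    [[0,0,-0.129],[0,0,0],-0.6],
    [[0,0,-0.129],[0,0,0],-0.6],
    [[0,0,-0.129],[0,0,0],-0.6],
  ],
)

```text
time: 17.1
tcp_pos: [569.4, -254.9, 57.0]
orientation: [3.141, 0.0, 1.725]
force: [0.3, -0.7, -1.9]
finger_gap: 43.8
finger_force: 20.0
```

Request:
arm_command(
  commands=[
    [[0,0,-0.001],[0,0,0],-0.6],
    [[0,0,-0.001],[0,0,0],1],
    [[0,0,-0.001],[0,0,0],1],
    [[0,0,-0.001],[0,0,0],1],
    [[0,0,-0.001],[0,0,0],1],
    [[0,0,0.05],[0,0,0],1],
    [[0,0,0.12],[0,0,0],1],
    [[0,0,0.19],[0,0,0],1],
  ],
)

```text
time: 17.77
tcp_pos: [568.0, -254.9, 151.5]
orientation: [-3.14, -0.002, 1.724]
force: [0.6, -0.9, -1.0]
finger_gap: 86.3
finger_force: 0.0
```

Request:
arm_command(
  commands=[
    [[-0.01,0.04,0],[0,0,0.05],1],
    [[-0.025,0.11,0],[0,0,0.14],1],
    [[-0.045,0.19,0],[0,0,0.22],1],
    [[-0.06,0.27,0],[0,0,0.3],1],
    [[-0.08,0.35,0],[0,0,0.38],1],
    [[-0.1,0.43,0],[0,0,0.46],1],
    [[-0.12,0.51,0],[0,0,0.54],1],
    [[-0.14,0.58,0],[0,0,0.6],1],
  ],
)

```text
time: 18.43
tcp_pos: [497.9, 37.2, 151.6]
orientation: [3.141, 0.0, 2.199]
force: [1.4, 0.7, -1.0]
finger_gap: 87.8
finger_force: 0.0
```

Request:
arm_command(
  commands=[
    [[-0.02,0.08,0],[0,0,0.08],1],
    [[-0.04,0.16,0],[0,0,0.16],1],
    [[-0.06,0.24,0],[0,0,0.24],1],
    [[-0.08,0.32,0],[0,0,0.32],1],
    [[-0.1,0.4,0],[0,0,0.4],1],
    [[-0.12,0.48,0],[0,0,0.496],1],
    [[-0.135,0.55,0],[0,0,0.496],1],
    [[-0.142,0.599,-0.02],[0,0,0.496],1],
  ],
)

```text
time: 19.1
tcp_pos: [426.6, 338.8, 143.0]
orientation: [3.138, 0.0, 2.588]
force: [0.3, 0.1, 0.3]
finger_gap: 87.2
finger_force: 0.0
```

```bash
python3 - <<'E'
from h import *
s=Cam("side"); t=Cam("top"); S=readout.state(); print(S["tcp_pos"],S["orientation"])
a=cv2.resize(s.img[110:250,210:400],(475,350)); b=cv2.resize(s.img[280:420,200:400],(500,350))
cv2.imwrite("pics/p4.png",np.hstack([a[:,:400],b[:,100:]])[:,:,::-1])
E
```

```text
[425.226666   338.81575771 140.72815131] [ 3.14013547e+00 -2.51604962e-03  2.59112230e+00]
```

View pics/p4.png

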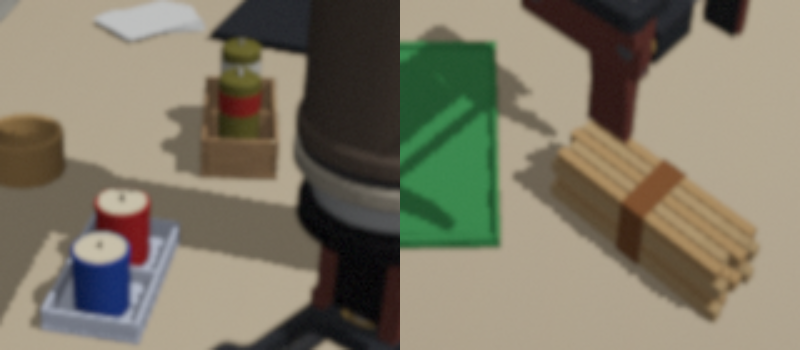

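Both candles and both votives stand upright in their compartments (left half). The sticks lie at (655,210) in the right half, undisturbed. Descending to them.

Request:
arm_command(
  commands=[
    [[0,0,0],[0,0,0],1],
    [[0,0,-0.06],[0,0,0],1],
    [[0,0,-0.13],[0,0,0],1],
    [[0,0,-0.2],[0,0,0],1],
    [[0,0,-0.24],[0,0,0],1],
    [[0,0,-0.25],[0,0,0],1],
    [[0,0,-0.25],[0,0,0],1],
    [[0,0,-0.25],[0,0,0],-0.6],
  ],
)

```text
time: 19.87
tcp_pos: [428.6, 333.9, 17.2]
orientation: [3.141, 0.001, 2.584]
force: [0.0, 0.6, -0.0]
finger_gap: 84.0
finger_force: 0.0
```

Request:
arm_command(
  commands=[
    [[0,0,0],[0,0,0],-0.7],
    [[0,0,0],[0,0,0],-0.7],
    [[0,0,0],[0,0,0],-0.7],
    [[0,0,0],[0,0,0],-0.7],
    [[0,0,0],[0,0,0],-0.7],
    [[0,0,0],[0,0,0],-0.7],
    [[0,0,0],[0,0,0],-0.7],
    [[0,0,0],[0,0,0],-0.7],
  ],
)

```text
time: 20.53
tcp_pos: [427.7, 334.1, 16.2]
orientation: [-3.141, 0.0, 2.585]
force: [-0.5, -1.2, 3.6]
finger_gap: 40.1
finger_force: 20.0
```

Request:
arm_command(
  commands=[
    [[0,0,0.04],[0,0,0],-0.7],
    [[0,0,0.1],[0,0,-0.1],-0.7],
    [[0.05,-0.015,0.12],[0,0,-0.25],-0.7],
    [[0.11,-0.03,0.12],[0,0,-0.4],-0.7],
    [[0.17,-0.05,0.12],[0,0,-0.55],-0.7],
    [[0.22,-0.07,0.12],[0,0,-0.7],-0.7],
    [[0.26,-0.08,0.12],[0,0,-0.85],-0.7],
    [[0.277,-0.086,0.12],[0,0,-1.0],-0.7],
  ],
)

```text
time: 21.2
tcp_pos: [569.3, 289.0, 75.6]
orientation: [3.141, 0.001, 1.79]
force: [0.4, 0.1, -1.7]
finger_gap: 40.1
finger_force: 20.0
```

Request:
arm_command(
  commands=[
    [[0,0,0],[0,0,0],-0.7],
    [[0,0,-0.01],[0,0,0],-0.7],
    [[0,0,-0.04],[0,0,0],-0.7],
    [[0,0,-0.07],[0,0,0],-0.7],
    [[0,0,-0.09],[0,0,0],-0.7],
    [[0,0,-0.1],[0,0,0],-0.7],
    [[0,0,-0.1],[0,0,0],-0.7],
    [[0,0,-0.1],[0,0,0],-0.7],
  ],
)

```text
time: 21.87
tcp_pos: [565.7, 291.6, 26.2]
orientation: [-3.141, -0.0, 1.801]
force: [-0.3, 0.3, -0.8]
finger_gap: 39.7
finger_force: 20.0
```

```bash
python3 - <<'E'
from h import *
s=Cam("side"); t=Cam("top"); S=readout.state(); print(S["tcp_pos"],S["orientation"])
a=cv2.resize(s.img[270:410,190:350],(400,350)); b=cv2.resize(t.img[180:267,125:225],(402,350))
cv2.imwrite("pics/p5.png",np.hstack([a,b[:,:400]])[:,:,::-1])
E
```

```text
[566.46326146 291.72150241  26.92759771] [ 3.14052018e+00 -4.58278563e-04  1.80025658e+00]
```

View pics/p5.png

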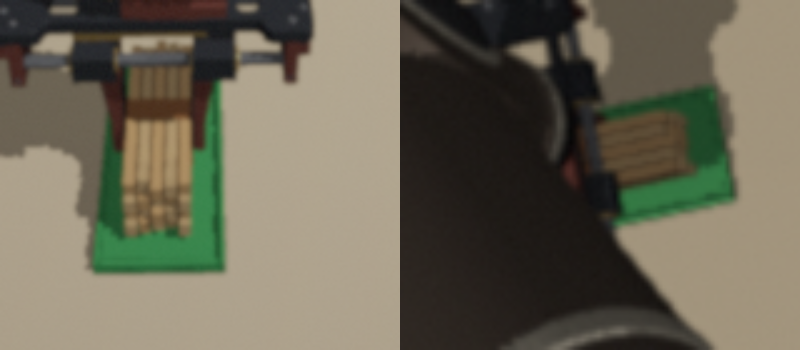

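The bundle is over the tray, parallel to it and centred (side crop (157,150), end margins as expected at this height). Lowering the last 6 mm and releasing.

Request:
arm_command(
  commands=[
    [[0,0,-0.008],[0,0,0],-0.7],
    [[0,0,-0.012],[0,0,0],-0.7],
    [[0,0,-0.012],[0,0,0],-0.7],
    [[0,0,-0.012],[0,0,0],-0.7],
  ],
)

```text
time: 22.3
tcp_pos: [566.3, 291.2, 20.2]
orientation: [3.141, -0.0, 1.799]
force: [-0.1, 0.1, -0.8]
finger_gap: 40.2
finger_force: 20.0
```

Request:
arm_command(
  commands=[
    [[0,0,0],[0,0,0],1],
    [[0,0,0],[0,0,0],1],
    [[0,0,0],[0,0,0],1],
    [[0,0,0],[0,0,0],1],
    [[0,0,0],[0,0,0],1],
    [[0,0,0.06],[0,0,0],1],
    [[0,0,0.13],[0,0,0],1],
    [[0,0,0.2],[0,0,0],1],
  ],
)

```text
time: 22.97
tcp_pos: [565.4, 291.0, 120.5]
orientation: [-3.139, 0.0, 1.8]
force: [0.9, 0.7, 0.5]
finger_gap: 87.1
finger_force: 0.0
```

Request:
arm_command(
  commands=[
    [[-0.06,0,0.05],[0,0,0],1],
    [[-0.12,0,0.1],[0,0,0],1],
    [[-0.18,0,0.15],[0,0,0],1],
    [[-0.22,0,0.2],[0,0,0],1],
    [[-0.25,0,0.2],[0,0,0],1],
    [[-0.25,0,0.2],[0,0,0],1],
  ],
)

```text
time: 23.47
tcp_pos: [439.0, 292.3, 222.2]
orientation: [3.139, -0.0, 1.802]
force: [1.1, -0.1, -0.5]
finger_gap: 88.0
finger_force: 0.0
```

```bash
python3 - <<'E'
from h import *
s=Cam("side"); t=Cam("top"); print(readout.state()["tcp_pos"],readout.state()["time"])
a=cv2.resize(s.img[110:400,150:400],(420,487)); b=cv2.resize(t.img[100:317,120:450],(760,500))
cv2.imwrite("pics/s9.png",a[:,:,::-1]);cv2.imwrite("pics/t9.png",b[:,:,::-1])
E
```

```text
[441.56921652 290.84749496 220.21229788] 23.5667
```

View pics/s9.png

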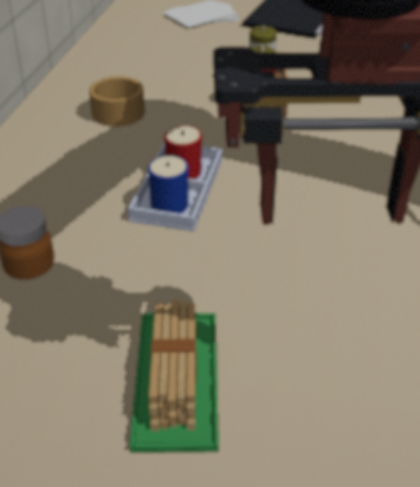

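View pics/t9.png

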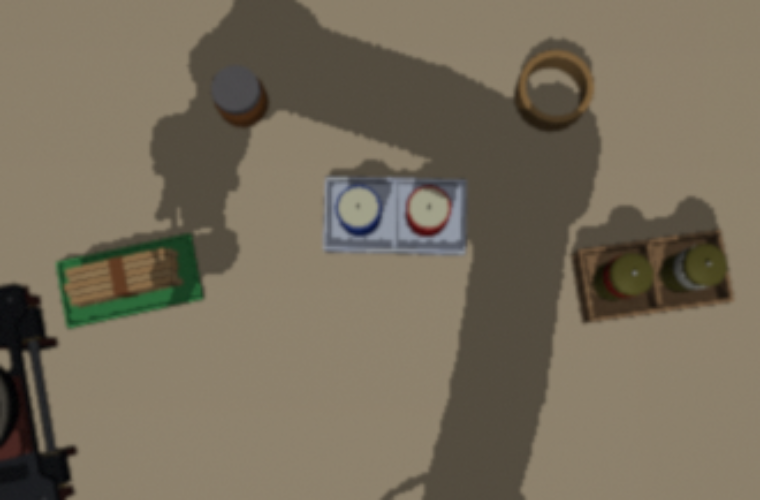

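All goods stand as wanted. Wicks in the enlarged top view are at (634,273) and (709,264) for the candles, (358,207) and (430,207) for the votives, and the bundle's band is at (120,275). I'll check offsets numerically before handing in.

```bash
python3 - <<'E'
from h import *
t=Cam("top"); np.set_printoptions(precision=1,suppress=True)
for n,uv,z,o,d in[("R",(634,273),104,(574,-293),8.8),("W",(709,264),104,(574,-293),8.8),("blue",(358,207),66,(641.3,-9.6),0),("red",(430,207),66,(641.3,-9.6),0),("sticks",(120,277),48,(565.7,291),12.9)]:
    p=t.ray(np.array(uv)/2.303+[120,100],z)[0]-o; a=np.radians(d); print(n,p@np.array([[np.cos(a),-np.sin(a)],[np.sin(a),np.cos(a)]]))
E
```

```text
R [ 1.  38.4]
W [ -0.7 -38.3]
blue [ 0.  38.7]
red [  0.7 -38.9]
sticks [-1.7 -1. ]
```

```bash
python3 -c "
from plant import workorder; print(workorder.hand_in())"
```

```text
the job is handed in; nothing more can be done
None
```

I handed the job in at about 24 s: both candles are upright in the carton, both votives upright in the tub and the sticks flat in the tray. In the last camera check every piece was within about 2 mm of its target, and I left the tape roll and jar alone; the hand-in returned no verdict.

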